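Set the dose pointer on the pill box

ROBOT

A 6-joint arm with a two-finger parallel gripper is mounted at the origin on the work surface. World frame = base frame: x ahead of the robot, y to its left, z up, the work surface at z = 0. Lengths are in m, angles in rad, forces in N, time in s.
With the tool pointing down it reaches from about 0.425 to 0.95 m from the base axis. Payload 3.5 kg.
Tool frame: the origin (TCP) lies between the finger pads; the fingertips stand 14 mm ahead of it and the grasp point (between the pads) lies 5 mm behind it; z points along the fingers, y is the line along which they close (so a half turn about z gives the same grasp; the last joint's range is limited). The gripper opens to 85 mm and grips with 20 to 120 N. Pads are 22 mm wide; open, the fingers measure 114 mm over their backs; the gripper's body (76 mm by 85 mm) begins 54 mm behind the grasp point. The pads swing forward as they close: fully open they stand 13 mm farther back than shut.
Start: joints at [1.132, 0.286, 1.577, -0, 1.279, -0.15], TCP at [0.192, 0.647, 0.221] pointing down, gripper open.
Joint ranges: [-2.77, 2.77], [-0.9, 2.22], [0.21, 2.48], [-1.53, 4.67], [0.24, 2.81], [-2.84, 2.84]. Speed limits (rad/s): [2.79, 2.79, 3.14, 3.14, 3.14, 3.14].

INTERFACE

Orientations are given as a unit quaternion [x, y, z, w].
In Python, from plant import * gives the robot as it stands.
- The arm moves only by the tool step_arm, never from a script. Its argument "commands" is a list of rows, each an object of numbers: "gripper": the gripper's target within -1 to 1 (shut at 1, half-way at 0, fully open at -1); "x", "y", "z": the shift along the tool's x, y, z in mm; "spin": the turn about the tool's z in degrees. A call has exactly 10 rows; each row shifts and turns the commanded pose from where the row before left it, along the tool's axes as they then stand; what a row does not reach is not made up. A row lasts 1/10 s, in which the tool goes at most 50 mm and 8.59 degrees, less where a joint would pass 70% of its speed; a pose out of reach is approached as far as the arm can. A call with a gripper value outside its range is refused whole. The fingers move at their own pace and stop on an object; "force" is the grip in N (left out, the last holds). Time passes only in rows, so rows that do not move let the fingers close, or fill a call up. It gives the time, the measured TCP pose, the force, the opening and the grip force at its end, in the units of the state.
- get_state(): the state, without advancing time (a new reading comes with each control period).
- read_camera(name): name is "scene" or "top" or "wrist"; returns a dict with "color" (420x560x3 uint8, red, green, blue), "z_map" (420x560 float32, m along the optical axis (not along the pixel's ray), 0 where there is no reading), "fx", "fy", "cx", "cy" (pixels), "eye" and "attitude" of the camera in the world; the wrist camera has in their place "mount" (4x4, takes a point from camera to tool coordinates, whose origin is the TCP and whose axes are the flange's). Camera axes: x right, y up, looking along -z (the intrinsics and any distortion apply to the point x, -y, -z); pixel columns grow to the right and rows downward; lengths in m; the calibration is good to about 2 mm. A picture is of the moment at which its call begins: read the wrist's pose just before it.
- sign_off(): hands the job in; it is judged then, once.
The state is a dict: "time": time; "qpos": joint angles; "dq": joint speeds; "joint_efforts": joint torques, N m; "eef_pos": TCP position; "tcp_rot": TCP orientation; "contact_force": force on the tool from outside, world axes, zero at the start; "wrist_torque": the same for the moment, N m; "opening": opening from 0.0 (shut) to 1.0 (fully open); "finger_force": force on a finger pad.
Only numpy, scipy, OpenCV 4.12 (cv2) and the standard library are available. Lean on these libraries where they do the work, as an engineer would, in place of code of your own. Each camera call takes 0.05 s, during which the arm holds its last target. There are 200 camera calls.

TASK

Push the white pointer arm on the round purple pill box around with a fingertip, without pinching it, until it points at the yellow dot. Only then press the green button in the middle all the way down and let it spring back, leaving the pointer on the yellow dot and the cup, toothbrush stand and nail file undisturbed.

Things in the scene. Friction and masses are not known exactly. Their poses are not given: they have to be found in the camera images.
- pillbox: Round purple pill box, 170 mm diameter, 30 mm high, standing firmly fixed on a 3 mm cork mat (210 mm square). Origin: centre of its underside, z up its axis. Around its top are seven lilac hinged lids (shut, they do not move, 2 mm proud) every 45 degrees, at -135 to 135 degrees from its own x axis; the sector towards its -x is blank, and the pointer starts over it. Each lid carries one dot.
- pointer (a joint): Turn of the white pointer arm about the vertical axis of the pill box, rad, growing anticlockwise seen from above; at 0 the arm points along the pill box's x axis. It turns freely either way from the start for more than half a turn, with light friction (about 0.05 N m, so about 1 N at the arm), and stays where it is left.
- bar_end (a point): Centre of the outer end of the pointer arm, at its top edge: 53 mm from the axis, 60 mm above the pill box's underside. The arm is a straight white bar 12 mm wide, level, on a round white hub (34 mm diameter). Its side walls (left pointer_c2, right pointer_c3) reach out to 50 mm from the axis, from 38 to 58 mm above the underside: 8 mm clear of the box top, 3 mm of the dots.
- aim (a point): The spot the pointer points at: on the arm's centre line, 15 mm beyond its outer end, 68 mm from the axis, 40 mm above the underside.
- dot_yellow: The one yellow dot: a disc of 18 mm diameter, 5 mm thick, fixed on one of the seven lids (any of them) 68 mm from the axis, its top 35 mm above the pill box's underside. Origin: centre of its underside. The other six lids carry blue dots of the same size.
- confirm (a joint): Travel of the green push button, m: 0 is up, 0.005 fully down. A spring returns it; it starts to give at about 2 N and is fully down at about 5 N.
- confirm_top (a point): Centre of the top of the green button, a round pin of 22 mm diameter standing up on the pill box's axis through the pointer hub; its top is 74 mm above the pill box's underside, 14 mm above the hub and arm when up.
- cup: Loose frosted glass cup, 72 mm across the rim, 90 mm high, upright, beside the mat. Origin: centre of its underside.
- stand: Loose beige ceramic toothbrush stand, 68 mm diameter, 90 mm high, holding one toothbrush that rises to 180 mm, on the other side of the mat. Origin: centre of its underside.
- file: Loose stainless nail file with black handle, about 142 mm long, 14 mm wide, 5 mm thick, lying flat beyond the mat. Origin: about its middle, on the underside; x along it towards the metal end.
Things that resemble listed ones, but are neither listed nor needed, are in the scene too. Of the things shaped like the cup, the glass one is meant. What is meant by the pillbox is not turquoise, and is the smaller of those in its own colour.

How it is judged:
On the way, in this order (a step that is already met when the one before it is completed fails the run):
1. the pointer is pushed round to the yellow dot (horizontal distance between aim and dot_yellow below 0.007 m), for 0.2 s.
2. the green button is pressed down while the pointer is on the yellow dot (horizontal distance between aim and dot_yellow below 0.007 m and value of joint confirm above 0.004 m), for 0.05 s.
At the end, for the whole second after the job is handed in: The pointer rests with its aim spot within 7 mm of the centre of the yellow dot, the green button is up again (within 1 mm), and the cup, stand and nail file are upright or flat, at rest, within 15 mm of where they began (horizontal distance between aim and dot_yellow below 0.007 m and value of joint confirm below 0.001 m and velocity of joint pointer between -0.05 and 0.05 rad/s and distance of each of cup, stand, file from where it was at the start of the episode below 0.015 m and linear speed of each of cup, stand, file below 0.02 m/s and angle between each of cup, stand, file's own z axis and vertical below 0.15 rad); the robot touches nothing.
It fails at once if the green button was pressed (over 4 mm) while the pointer was off the yellow dot (over 12 mm) (value of joint confirm above 0.004 m and horizontal distance between aim and dot_yellow above 0.012 m).
It fails at once if the pointer arm was pinched: both its sides pressed with over 1.5 N at once (contact force between the fingers and pointer_c2 above 1.5 N and contact force between the fingers and pointer_c3 above 1.5 N).
It fails at once if the frosted glass cup was lifted, tipped or pushed away (20 mm or 0.3 rad) (distance of cup from where it was at the start of the episode above 0.02 m or angle between cup's own z axis and vertical above 0.3 rad).
It fails at once if the toothbrush stand was lifted, tipped or pushed away (20 mm or 0.3 rad) (distance of stand from where it was at the start of the episode above 0.02 m or angle between stand's own z axis and vertical above 0.3 rad).
It fails at once if the nail file was lifted, tipped or pushed away (20 mm or 0.3 rad) (distance of file from where it was at the start of the episode above 0.02 m or angle between file's own z axis and vertical above 0.3 rad).
It also fails if it takes over 53 s, if anything falls off the work surface, if the arm or the gripper's body presses on something with over 40 N, if the wrist force passes 120 N, or if a joint passes its speed limit or range.

## Working session

There is one attempt and no reset: what is moved stays moved. The work goes in short steps, Python scripts to look and compute and a tool call to move; the robot and the scene stay as the last step left them, time stands still between calls to the robot, and variables do not carry over. Pictures are saved under pics/ and viewed, at most 10 in all, crops included, and the job is handed in when it is done.

Besides the shell and the picture viewer there is one more tool, called after "Call:" by a JSON object that holds its "op" and its "data", one argument or row to a line. step_arm: Moves the arm, as the interface text tells. Its arguments: {"type":"object","properties":{"commands":{"type":"array"},"force":{"type":"number"}},"required":["commands"]}

```bash
mkdir -p pics; ls; cat > h.py <<'E'
from plant import *
import numpy as np, cv2
from scipy.spatial.transform import Rotation as R
def cam(n):
    s=get_state(); c=read_camera(n)
    if n=='wrist':
        T=np.eye(4);T[:3,:3]=R.from_quat(s['tcp_rot']).as_matrix();T[:3,3]=s['eef_pos'];c['M']=T@np.array(c['mount'])
    else:
        A=np.array(c['attitude'],float)
        A=A if A.shape==(3,3) else R.from_quat(A.ravel()).as_matrix()
        T=np.eye(4);T[:3,:3]=A;T[:3,3]=c['eye'];c['M']=T
    return c
def ray(c,u,v,z):
    d=c['M'][:3,:3]@np.array([(u-c['cx'])/c['fx'],-(v-c['cy'])/c['fy'],-1]);e=c['M'][:3,3]
    return e+d*(z-e[2])/d[2]
def dep(c,u,v):
    m=c['z_map'][int(v),int(u)]
    return c['M'][:3,:3]@(m*np.array([(u-c['cx'])/c['fx'],-(v-c['cy'])/c['fy'],-1]))+c['M'][:3,3]
E
python3 - <<'E'
from h import *
for n in('top','scene'):
    c=cam(n);cv2.imwrite(f'pics/{n}0.png',c['color'][:,:,::-1]);print(n,{k:v for k,v in c.items() if k not in('color','z_map')})
print(get_state())
E
```

```text
pics
top {'fx': 381.3582956677111, 'fy': 381.3582956677111, 'cx': 282.6754873443929, 'cy': 213.73127694729584, 'eye': array([0.38896167, 0.0185496 , 0.90245805]), 'attitude': array([ 0.04449466, -0.05952937, -0.70151877,  0.70876505]), 'M': array([[ 0.00865533,  0.98912649, -0.14681235,  0.38896167],
       [-0.99972145,  0.01178327,  0.02044943,  0.0185496 ],
       [ 0.02195701,  0.14659446,  0.98895296,  0.90245805],
       [ 0.        ,  0.        ,  0.        ,  1.        ]])}
scene {'fx': 415.87140710767574, 'fy': 415.87140710767574, 'cx': 282.0261590228684, 'cy': 209.57114707526094, 'eye': array([ 0.97478646, -0.51764681,  0.70658352]), 'attitude': array([0.38542774, 0.14222817, 0.32510529, 0.85177647]), 'M': array([[ 0.74815539, -0.44419671,  0.49290242,  0.97478646],
       [ 0.66347144,  0.49150402, -0.5641183 , -0.51764681],
       [ 0.00831597,  0.74907482,  0.66243321,  0.70658352],
       [ 0.        ,  0.        ,  0.        ,  1.        ]])}
{'time': 0.1, 'qpos': array([ 1.13205763e+00,  2.87107174e-01,  1.57804006e+00, -8.01044636e-06,
        1.27860557e+00, -1.50000951e-01]), 'dq': array([-0.00096893, -0.00205609, -0.00453263,  0.00016039,  0.0002152 ,
       -0.00161163]), 'joint_efforts': array([ 2.93314770e-04, -4.07295763e+01, -2.93699723e+01, -1.59553360e-04,
        3.42281608e-03, -1.08008425e-05]), 'eef_pos': array([0.19190869, 0.64649716, 0.21996034]), 'tcp_rot': array([ 1.43866669e-01,  9.89596491e-01, -1.03472567e-03, -3.09699495e-04]), 'contact_force': array([-0.00734073, -0.43275955,  0.19933276]), 'wrist_torque': array([ 0.03053401, -0.05643016,  0.00920594]), 'finger_force': 0.0, 'opening': 1.0001232516439562}
```

View pics/top0.png

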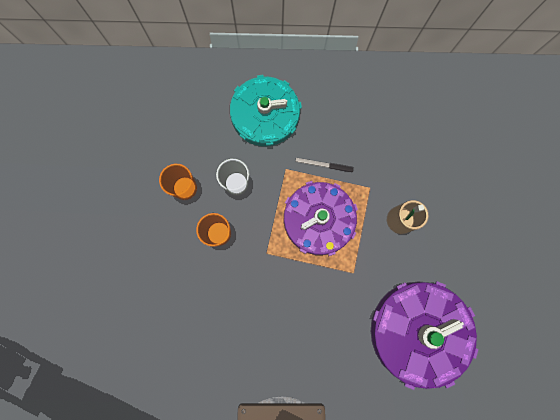

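View pics/scene0.png

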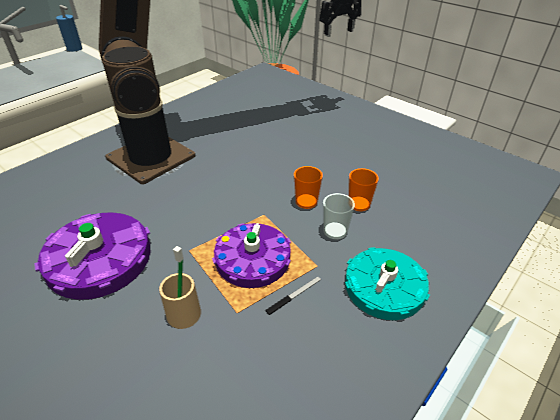

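The top view shows the right pill box on the cork mat, with its hub near (322,215), the pointer towards (305,227) and the yellow dot at (330,246). The cup is at (233,178), the stand at (411,215) and the nail file at (325,165). Next I measure positions from the masks.

```bash
cat >> h.py <<'E'
def blobs(c,lo,hi,roi,amin=8):
    h=cv2.cvtColor(c['color'],cv2.COLOR_RGB2HSV);m=cv2.inRange(h,lo,hi);k=np.zeros_like(m);u0,v0,u1,v1=roi;k[v0:v1,u0:u1]=m[v0:v1,u0:u1]
    n,l,s,ce=cv2.connectedComponentsWithStats(k);return [(ce[i],s[i,4]) for i in range(1,n) if s[i,4]>=amin]
E
python3 - <<'E'
from h import *
np.set_printoptions(precision=4,suppress=True)
for n,roi in(('top',(275,175,365,265)),('scene',(205,215,300,295))):
    c=cam(n)
    P=[]
    for nm,lo,hi,z in(('blue',(100,120,60),(125,255,255),.038),('yel',(20,120,100),(35,255,255),.038),('green',(45,100,40),(85,255,255),.075),('white',(0,0,150),(179,60,255),.063)):
        for ce,a in blobs(c,lo,hi,roi):
            p=ray(c,*ce,z);print(n,nm,ce,a,p,'depth',dep(c,*ce))
            if nm in('blue','yel'):P.append(p[:2])
    P=np.array(P);A=np.c_[2*P,np.ones(len(P))];s=np.linalg.lstsq(A,(P**2).sum(1),rcond=None)[0]
    ctr=s[:2];print('centre',ctr,'r',np.sqrt(s[2]+ctr@ctr),'ang',np.degrees(np.arctan2(*(P-ctr).T[::-1])))
c=cam('top')
for nm,u,v in(('cup',233,163),('stand',411,205),('file',325,165)):print(nm,dep(c,u,v))
E
```

```text
top blue [311.381  189.0952] 42 [ 0.5758 -0.0654  0.038 ] depth [ 0.5762 -0.0656  0.0361]
top blue [333.8684 191.3158] 38 [ 0.5713 -0.1176  0.038 ] depth [ 0.5713 -0.1177  0.0377]
top blue [294.1282 203.1282] 39 [ 0.5423 -0.0255  0.038 ] depth [ 0.5424 -0.0255  0.0371]
top blue [348.15  208.525] 40 [ 0.5312 -0.1502  0.038 ] depth [ 0.5315 -0.1505  0.0364]
top blue [346.7561 231.    ] 41 [ 0.4791 -0.1461  0.038 ] depth [ 0.4789 -0.1457  0.0405]
top blue [306.8095 243.0714] 42 [ 0.4506 -0.0547  0.038 ] depth [ 0.4506 -0.0546  0.0388]
top yel [329.3023 245.2326] 43 [ 0.4463 -0.1058  0.038 ] depth [ 0.4461 -0.1056  0.0397]
top green [322.1912 214.8382] 68 [ 0.5104 -0.0855  0.075 ] depth [ 0.5102 -0.0853  0.076 ]
top white [315.1667 219.2414] 174 [ 0.502  -0.0712  0.063 ] depth [ 0.5017 -0.071   0.0655]
centre [ 0.511  -0.0858] r 0.06792666990768353 ang [  17.472   -27.8654   62.5868  -72.5947 -117.8432  152.7631 -162.7933]
scene blue [242.8235 227.5   ] 34 [ 0.4516 -0.0559  0.038 ] depth [ 0.4501 -0.0545  0.0361]
scene blue [280.4103 239.9744] 39 [ 0.5429 -0.0277  0.038 ] depth [ 0.5413 
[... 758 characters left out ...]
 [244.9 289.3] 10 [ 0.5815 -0.1773  0.038 ] depth [ 0.5599 -0.1586  0.0013]
scene green [251.0976 236.6341] 82 [ 0.5137 -0.0893  0.075 ] depth [ 0.5138 -0.0894  0.0752]
scene white [255.6949 228.0847] 59 [ 0.4937 -0.0553  0.063 ] depth [ 0.4935 -0.0551  0.0627]
scene white [251.4054 241.1892] 74 [ 0.5151 -0.0905  0.063 ] depth [ 0.5189 -0.094   0.0683]
scene white [295.8571 292.0286] 35 [ 0.6732 -0.1297  0.063 ] depth [ 0.6445 -0.0928  0.0019]
centre [ 0.5259 -0.1047] r 0.07939593625042361 ang [ 146.7219   77.5846 -136.5759   36.5368  -82.5118  -17.1263 -177.848
 -145.3766   28.5702  -64.5461  -52.5777]
cup [0.6264 0.1139 0.07  ]
stand [ 0.5383 -0.2903  0.0552]
file [ 0.6435 -0.1021  0.0039]
```

The fitted dot circle has its centre at (0.511, -0.086) and a radius of 67.9 mm, which matches the given 68. Yellow is at -162.8° and the pointer at about 115-120°. I close the gripper and move above the clockwise side of the pointer.

Call:
{"op": "step_arm", "data": {
  "commands": [
    {"gripper":1,"x":-26,"y":-28},
    {"gripper":1,"x":-26,"y":-28},
    {"gripper":1,"x":-26,"y":-28},
    {"gripper":1,"x":-26,"y":-28},
    {"gripper":1,"x":-26,"y":-28},
    {"gripper":1,"x":-26,"y":-28},
    {"gripper":1,"x":-26,"y":-28},
    {"gripper":1,"x":-26,"y":-28},
    {"gripper":1,"x":-26,"y":-28},
    {"gripper":1,"x":-26,"y":-28}
  ],
  "force": 30
}}

```text
invalid input
```

Call:
{"op": "step_arm", "data": {
  "commands": [
    {"gripper":1,"x":-26,"y":-28},
    {"gripper":1,"x":-26,"y":-28},
    {"gripper":1,"x":-26,"y":-28},
    {"gripper":1,"x":-26,"y":-28},
    {"gripper":1,"x":-26,"y":-28},
    {"gripper":1,"x":-26,"y":-28},
    {"gripper":1,"x":-26,"y":-28},
    {"gripper":1,"x":-26,"y":-28},
    {"gripper":1,"x":-26,"y":-28},
    {"gripper":1,"x":-26,"y":-28}
  ]
}}

```text
invalid input
```

```bash
python3 - <<'E'
from h import *
np.set_printoptions(precision=4,suppress=True)
s=get_state();print(s['time'],s['eef_pos'],s['qpos'],s['opening'],s['contact_force']);r=R.from_quat(s['tcp_rot']).as_matrix();print(r, np.degrees(np.arctan2(r[1,0],r[0,0])))
c=cam('wrist');cv2.imwrite('pics/w1.png',c['color'][:,:,::-1]);print(c['mount'])
E
```

```text
0.25 [0.1921 0.6468 0.2206] [ 1.132   0.2867  1.5774 -0.      1.2786 -0.15  ] 0.9985898719589006 [-0.4192 -0.7451 -0.0025]
[[-0.9586  0.2849 -0.0005]
 [ 0.2849  0.9586 -0.001 ]
 [ 0.0002 -0.0011 -1.    ]] 163.44988124881795
[[ 0.0005  0.9651  0.2619  0.0669]
 [ 1.     -0.0003 -0.001  -0.0002]
 [-0.0009  0.2619 -0.9651 -0.1527]
 [ 0.      0.      0.      1.    ]]
```

Call:
{"op": "step_arm", "data": {
  "commands": [
    {"gripper":1,"x":-26,"y":-28,"z":0,"spin":0},
    {"gripper":1,"x":-26,"y":-28,"z":0,"spin":0},
    {"gripper":1,"x":-26,"y":-28,"z":0,"spin":0},
    {"gripper":1,"x":-26,"y":-28,"z":0,"spin":0},
    {"gripper":1,"x":-26,"y":-28,"z":0,"spin":0},
    {"gripper":1,"x":-26,"y":-28,"z":0,"spin":0},
    {"gripper":1,"x":-26,"y":-28,"z":0,"spin":0},
    {"gripper":1,"x":-26,"y":-28,"z":0,"spin":0},
    {"gripper":1,"x":-26,"y":-28,"z":0,"spin":0},
    {"gripper":1,"x":-26,"y":-28,"z":0,"spin":0}
  ],
  "force": 30
}}

```text
time: 1.3
eef_pos: [0.3621, 0.3032, 0.2214]
tcp_rot: [0.144, 0.99, 0.0, 0.0]
contact_force: [0.1, -0.4, -0.2]
opening: -0.001
finger_force: 0.0
```

Call:
{"op": "step_arm", "data": {
  "commands": [
    {"gripper":1,"x":-26,"y":-28,"z":0,"spin":0},
    {"gripper":1,"x":-26,"y":-28,"z":0,"spin":0},
    {"gripper":1,"x":-26,"y":-28,"z":0,"spin":0},
    {"gripper":1,"x":-26,"y":-28,"z":0,"spin":0},
    {"gripper":1,"x":-26,"y":-28,"z":0,"spin":0},
    {"gripper":1,"x":-26,"y":-28,"z":0,"spin":0},
    {"gripper":1,"x":-26,"y":-28,"z":0,"spin":0},
    {"gripper":1,"x":-26,"y":-28,"z":0,"spin":0},
    {"gripper":1,"x":-26,"y":-28,"z":0,"spin":0},
    {"gripper":1,"x":-26,"y":-28,"z":0,"spin":0}
  ]
}}

```text
time: 2.3
eef_pos: [0.5317, -0.0394, 0.2214]
tcp_rot: [0.144, 0.99, 0.0, 0.0]
contact_force: [0.4, -0.1, 0.5]
opening: -0.001
finger_force: 0.0
```

```bash
python3 - <<'E'
from h import *
np.set_printoptions(precision=4,suppress=True)
s=get_state();print(s['time'],s['eef_pos'],s['qpos'],s['opening'],s['contact_force'])
c=cam('wrist');cv2.imwrite('pics/w2.png',c['color'][:,:,::-1])
E
```

```text
2.3 [ 0.5317 -0.0394  0.2214] [-0.2645 -0.0284  1.9242  0.0002  1.2454 -1.5462] -0.0007001740737737332 [ 0.4035 -0.1283  0.4518]
```

View pics/w2.png

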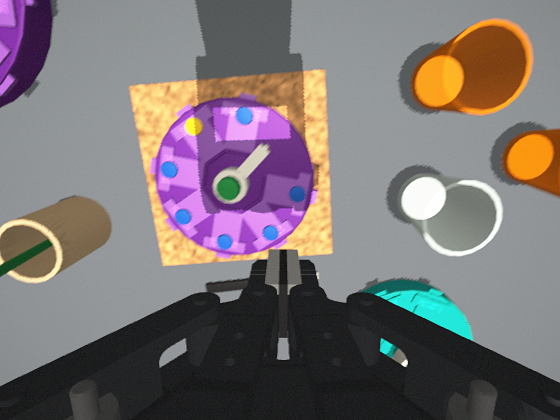

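The wrist view shows the button at (228,187), the pointer end at (265,150), the yellow dot at (193,127) and the shut fingertips near (283,255). I measure from here.

```bash
cat > m.py <<'E'
from h import *
np.set_printoptions(precision=4,suppress=True)
def measure(roi=(150,90,320,255),n='wrist'):
    c=cam(n);P=[];Y=None
    for nm,lo,hi in(('b',(100,120,60),(125,255,255)),('y',(22,150,100),(35,255,255))):
        for ce,a in blobs(c,lo,hi,roi,30):
            p=ray(c,*ce,.038)[:2]
            P.append(p); Y=p if nm=='y' else Y
    P=np.array(P);s=np.linalg.lstsq(np.c_[2*P,np.ones(len(P))],(P**2).sum(1),rcond=None)[0];ctr=s[:2]
    print('centre',ctr,'r',np.sqrt(s[2]+ctr@ctr),len(P))
    if Y is not None: print('yellow',Y,np.degrees(np.arctan2(*(Y-ctr)[::-1])))
    for ce,a in blobs(c,(45,100,40),(85,255,255),roi,30): print('green',ray(c,*ce,.077)[:2],a)
    h=cv2.cvtColor(c['color'],cv2.COLOR_RGB2HSV);m=cv2.inRange(h,(0,0,110),(179,70,255));q=[]
    for v,u in np.argwhere(m):
        if roi[0]<=u<roi[2] and roi[1]<=v<roi[3]:
            p=ray(c,u,v,.063)[:2];d=p-ctr
            if .024<np.hypot(*d)<.048 and dep(c,u,v)[2]>.055:q.append(p)
    q=np.array(q);vx=cv2.fitLine(q.astype(np.float32),cv2.DIST_L2,0,.001,.001).ravel()
    d=q.mean(0)-ctr
    print('pointer',len(q),'mean ang',np.degrees(np.arctan2(d[1],d[0]))%360,'line',np.degrees(np.arctan2(vx[1],vx[0]))%180)
    return c
E
python3 - <<'E'
from m import *
c=measure()
T=np.linalg.inv(c['M']);s=get_state()
for v in(250,256,262,275):
    print(v,dep(c,274,v)-s['eef_pos'],dep(c,294,v)-s['eef_pos'])
E
```

```text
centre [ 0.5087 -0.0848] r 0.06757540134282378 7
yellow [ 0.4442 -0.105 ] -162.6020790575304
green [ 0.5081 -0.0838] 431
pointer 327 mean ang 120.48709636112501 line 120.16872
250 [-0.0107 -0.0032  0.0147] [-0.0083  0.0055  0.0151]
256 [-0.0102 -0.0032  0.0204] [-0.0087  0.0054  0.0227]
262 [-0.0108 -0.0028  0.0283] [-0.0084  0.0051  0.0281]
275 [-0.0111 -0.0023  0.0408] [-0.0085  0.0048  0.04  ]
```

```bash
python3 - <<'E'
from m import *
s=get_state();c=cam('wrist');print(c['fx'],c['cx'],c['cy'])
Rt=R.from_quat(s['tcp_rot']).as_matrix()
for u in(266,276,283,290,300):
    print(u,[(v,(Rt.T@(dep(c,u,v)-s['eef_pos'])*1000).round().astype(int).tolist(),c['color'][v,u].tolist()) for v in(228,236,242,246,250)])
c=cam('scene')
d=[];H,W=c['z_map'].shape
for v in range(0,H):
    for u in range(200,360):
        if c['z_map'][v,u]>0:
            p=dep(c,u,v);q=Rt.T@(p-s['eef_pos'])
            if abs(q[0])<.03 and abs(q[1])<.03 and -.06<q[2]<.06:d.append([*(q*1000),u,v])
d=np.array(d);print(len(d),d[np.argsort(-d[:,2])][:12].round(1))
a=ray
print('tip px if z=14:')
for z in(-.014,0,.014):
    p=s['eef_pos']+Rt@np.array([0,0,z]);k=c['M'][:3,:3].T@(p-c['M'][:3,3]);print(z,c['cx']+c['fx']*k[0]/-k[2],c['cy']-c['fy']*k[1]/-k[2])
im=c['color'][60:260,180:400,::-1];cv2.imwrite('pics/s2.png',cv2.resize(im,None,fx=3,fy=3))
E
```

```text
325.7349513142641 282.8122823552666 211.39867972259034
266 [(228, [-43, -18, 184], [134, 117, 223]), (236, [-53, -18, 186], [250, 171, 253]), (242, [-60, -19, 187], [231, 146, 247]), (246, [-66, -19, 188], [156, 60, 198]), (250, [-83, -20, 219], [254, 218, 133])]
276 [(228, [-43, -7, 184], [70, 149, 248]), (236, [-52, -7, 183], [55, 135, 243]), (242, [-61, -7, 190], [158, 65, 198]), (246, [-77, -8, 218], [254, 220, 128]), (250, [11, -3, -15], [103, 105, 103])]
283 [(228, [-44, 0, 187], [247, 169, 253]), (236, [-54, 0, 188], [166, 72, 203]), (242, [-62, 0, 190], [227, 140, 247]), (246, [-78, 0, 219], [252, 213, 126]), (250, [12, 0, -16], [18, 20, 27])]
290 [(228, [-44, 8, 186], [231, 149, 247]), (236, [-65, 9, 219], [255, 222, 129]), (242, [-72, 9, 218], [254, 223, 136]), (246, [-78, 9, 220], [253, 214, 132]), (250, [11, 3, -13], [106, 108, 105])]
300 [(228, [-55, 21, 219], [254, 223, 137]), (236, [-65, 21, 219], [249, 201, 124]), (242, [-72, 21, 219], [228, 164, 101]), (246, [-77, 21, 218], [255, 239, 151]), (250, [-83, 21, 219], [253, 212, 128])]
333 [[ -1.1  -3.4  -9.3 271.  172. ]
 [ -8.4  -1.  -10.7 274.  173. ]
 [ -6.9  -4.6 -11.1 272.  173. ]
 [ -9.4   5.1 -11.4 277.  172. ]
 [ -6.   -4.  -12.7 272.  172. ]
 [-10.3   2.3 -13.  276.  172. ]
 [ -9.6   0.5 -13.3 275.  172. ]
 [-11.2  -4.9 -14.  273.  173. ]
 [-10.5  -2.2 -14.8 274.  172. ]
 [ -5.5  14.1 -15.1 280.  168. ]
 [-12.1   5.6 -15.3 278.  171. ]
 [-10.4   2.3 -15.4 276.  171. ]]
tip px if z=14:
-0.014 272.2107836104014 169.22107743646995
0 272.2618308358579 175.08937014984474
0.014 272.31172156784265 180.82471455599068
```

View pics/s2.png

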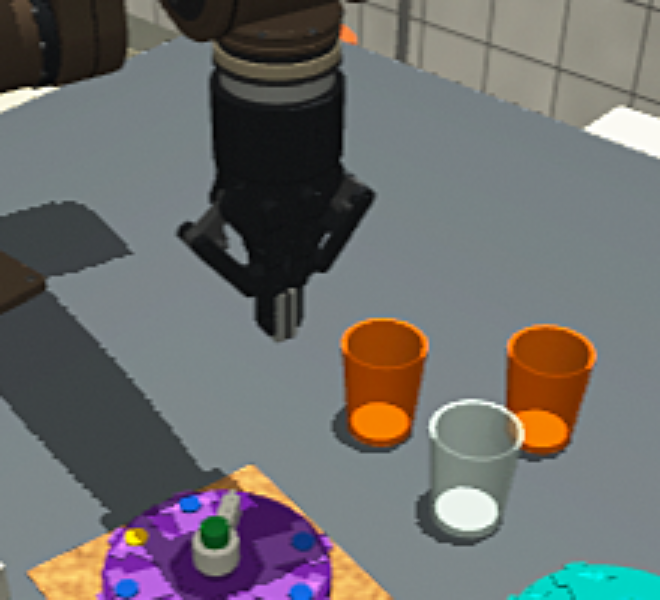

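Both cameras put the shut fingertips about 11 mm behind the reported TCP, not 14 mm ahead of it. I take the safer depth first and check again from there. The pointer is at 120.3° and the target is 197.3°. I spin the tool so that its x axis lies radially, then descend on the clockwise side.

Call:
{"op": "step_arm", "data": {
  "commands": [
    {"gripper":1,"x":0,"y":0,"z":0,"spin":7.3},
    {"gripper":1,"x":0,"y":0,"z":5,"spin":7.3},
    {"gripper":1,"x":0,"y":0,"z":10,"spin":7.3},
    {"gripper":1,"x":0,"y":0,"z":10,"spin":7.3},
    {"gripper":1,"x":0,"y":0,"z":10,"spin":7.3},
    {"gripper":1,"x":0,"y":0,"z":10,"spin":7.3},
    {"gripper":1,"x":0,"y":0,"z":10,"spin":7.3},
    {"gripper":1,"x":0,"y":0,"z":10,"spin":7.3},
    {"gripper":1,"x":0,"y":0,"z":10,"spin":7.3},
    {"gripper":1,"x":-6,"y":-1,"z":5,"spin":7.7}
  ]
}}

```text
time: 3.5
eef_pos: [0.5298, -0.0418, 0.1402]
tcp_rot: [0.708, 0.706, -0.0, -0.001]
contact_force: [-0.0, -0.6, -1.1]
opening: -0.0
finger_force: 0.0
```

Call:
{"op": "step_arm", "data": {
  "commands": [
    {"gripper":1,"x":0,"y":0,"z":10,"spin":0},
    {"gripper":1,"x":0,"y":0,"z":10,"spin":0},
    {"gripper":1,"x":0,"y":0,"z":10,"spin":0},
    {"gripper":1,"x":0,"y":0,"z":10,"spin":0},
    {"gripper":1,"x":0,"y":0,"z":10,"spin":0},
    {"gripper":1,"x":0,"y":0,"z":10,"spin":0},
    {"gripper":1,"x":0,"y":0,"z":10,"spin":0},
    {"gripper":1,"x":0,"y":0,"z":9,"spin":0},
    {"gripper":1,"x":0,"y":0,"z":0,"spin":0},
    {"gripper":1,"x":0,"y":0,"z":0,"spin":0}
  ]
}}

```text
time: 4.5
eef_pos: [0.531, -0.044, 0.062]
tcp_rot: [0.707, 0.707, -0.0, -0.0]
contact_force: [1.7, 0.4, -0.2]
opening: -0.001
finger_force: 0.0
```

```bash
python3 - <<'E'
from m import *
s=get_state();print(s['eef_pos'],s['qpos'],s['contact_force'])
Rt=R.from_quat(s['tcp_rot']).as_matrix();print(np.degrees(np.arctan2(Rt[1,0],Rt[0,0])))
c=cam('scene');cv2.imwrite('pics/s3.png',cv2.resize(c['color'][150:310,180:320,::-1],None,fx=3.5,fy=3.5))
w=cam('wrist');cv2.imwrite('pics/w3.png',w['color'][:,:,::-1])
E
```

```text
[ 0.531 -0.044  0.062] [-0.2731  0.1681  2.0364 -0.      0.9374 -0.2741] [ 1.6551  0.3784 -0.1643]
90.0536034566023
```

View pics/s3.png

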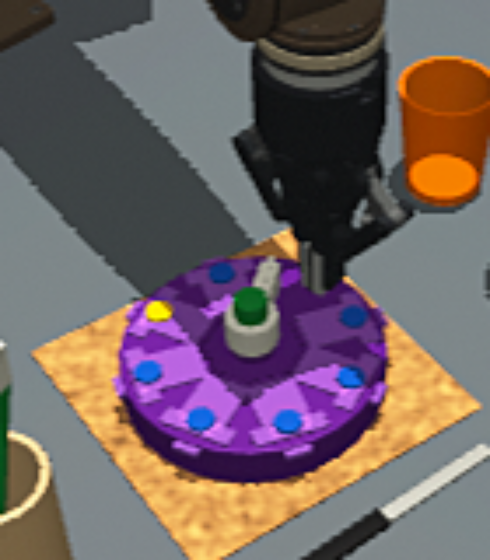

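View pics/w3.png

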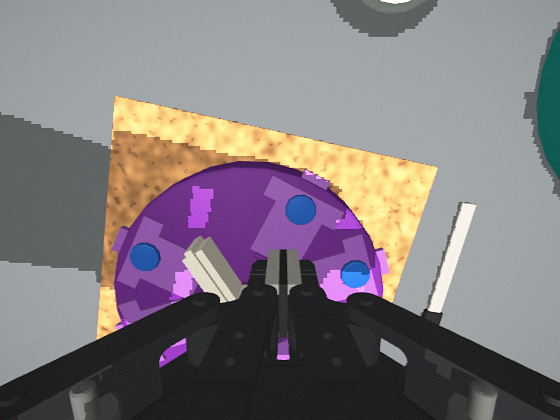

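The scene crop shows the fingertips well above the box top, at roughly the height of the hub, which agrees with the depth readings. I lower in small steps and watch the force.

Call:
{"op": "step_arm", "data": {
  "commands": [
    {"gripper":1,"x":0,"y":0,"z":2,"spin":0},
    {"gripper":1,"x":0,"y":0,"z":2,"spin":0},
    {"gripper":1,"x":0,"y":0,"z":2,"spin":0},
    {"gripper":1,"x":0,"y":0,"z":2,"spin":0},
    {"gripper":1,"x":0,"y":0,"z":2,"spin":0},
    {"gripper":1,"x":0,"y":0,"z":2,"spin":0},
    {"gripper":1,"x":0,"y":0,"z":2,"spin":0},
    {"gripper":1,"x":0,"y":0,"z":0,"spin":0},
    {"gripper":1,"x":0,"y":0,"z":0,"spin":0},
    {"gripper":1,"x":0,"y":0,"z":0,"spin":0}
  ]
}}

```text
time: 5.6
eef_pos: [0.5311, -0.044, 0.0483]
tcp_rot: [0.707, 0.707, 0.0, 0.0]
contact_force: [-0.6, -0.3, 0.0]
opening: -0.002
finger_force: 0.0
```

```bash
python3 - <<'E'
from m import *
s=get_state();print(s['eef_pos'],s['contact_force'],s['wrist_torque'])
c=cam('scene');Rt=R.from_quat(s['tcp_rot']).as_matrix()
d=[]
for v in range(170,300):
    for u in range(220,320):
        if c['z_map'][v,u]>0:
            q=Rt.T@(dep(c,u,v)-s['eef_pos'])
            if abs(q[0])<.014 and abs(q[1])<.02 and -.06<q[2]<.009 and c['color'][v,u].ptp()<25 if hasattr(c['color'][v,u],'ptp') else abs(q[0])<.014 and abs(q[1])<.02 and -.06<q[2]<.009 and np.ptp(c['color'][v,u].astype(int))<25:d.append(q[2])
print(np.sort(d)[-12:])
E
```

```text
[ 0.5311 -0.044   0.0483] [-0.5609 -0.3071  0.0166] [-0.0287 -0.0018 -0.0097]
[-0.0181 -0.0178 -0.0177 -0.0172 -0.0164 -0.0143 -0.0139 -0.0138 -0.0137
 -0.0133 -0.0115 -0.0101]
```

Call:
{"op": "step_arm", "data": {
  "commands": [
    {"gripper":1,"x":0,"y":0,"z":1,"spin":0},
    {"gripper":1,"x":0,"y":0,"z":1,"spin":0},
    {"gripper":1,"x":0,"y":0,"z":1,"spin":0},
    {"gripper":1,"x":0,"y":0,"z":1,"spin":0},
    {"gripper":1,"x":0,"y":0,"z":1,"spin":0},
    {"gripper":1,"x":0,"y":0,"z":0,"spin":0},
    {"gripper":1,"x":0,"y":0,"z":0,"spin":0},
    {"gripper":1,"x":0,"y":0,"z":0,"spin":0},
    {"gripper":1,"x":0,"y":0,"z":0,"spin":0},
    {"gripper":1,"x":0,"y":0,"z":0,"spin":0}
  ]
}}

```text
time: 6.65
eef_pos: [0.5311, -0.044, 0.0433]
tcp_rot: [0.707, 0.707, 0.0, 0.0]
contact_force: [0.1, -0.1, -0.8]
opening: -0.002
finger_force: 0.0
```

There is still no contact at TCP z 0.043, so the tip really is about 12 mm behind the reported TCP. I lower another 8 mm to tip z of about 0.047, offset towards the arm, and then sweep.

Call:
{"op": "step_arm", "data": {
  "commands": [
    {"gripper":1,"x":0,"y":0,"z":2,"spin":0},
    {"gripper":1,"x":0,"y":0,"z":2,"spin":0},
    {"gripper":1,"x":0,"y":0,"z":2,"spin":0},
    {"gripper":1,"x":0,"y":0,"z":2,"spin":0},
    {"gripper":1,"x":0,"y":-3,"z":0,"spin":0},
    {"gripper":1,"x":0,"y":-3,"z":0,"spin":0},
    {"gripper":1,"x":1.2,"y":-3.7,"z":0,"spin":-5},
    {"gripper":1,"x":1.2,"y":-3.7,"z":0,"spin":-5},
    {"gripper":1,"x":1.2,"y":-3.7,"z":0,"spin":-5},
    {"gripper":1,"x":0,"y":0,"z":0,"spin":0}
  ]
}}

```text
time: 7.65
eef_pos: [0.513, -0.0412, 0.0352]
tcp_rot: [0.608, 0.794, -0.0, -0.0]
contact_force: [0.2, 0.2, -0.9]
opening: -0.005
finger_force: 0.0
```

Call:
{"op": "step_arm", "data": {
  "commands": [
    {"gripper":1,"x":1.2,"y":-3.7,"z":0,"spin":-5},
    {"gripper":1,"x":1.2,"y":-3.7,"z":0,"spin":-5},
    {"gripper":1,"x":1.2,"y":-3.7,"z":0,"spin":-5},
    {"gripper":1,"x":1.2,"y":-3.7,"z":0,"spin":-5},
    {"gripper":1,"x":1.2,"y":-3.7,"z":0,"spin":-5},
    {"gripper":1,"x":1.2,"y":-3.7,"z":0,"spin":-5},
    {"gripper":1,"x":1.2,"y":-3.7,"z":0,"spin":-5},
    {"gripper":1,"x":1.2,"y":-3.7,"z":0,"spin":-5},
    {"gripper":1,"x":0,"y":0,"z":0,"spin":0},
    {"gripper":1,"x":0,"y":0,"z":0,"spin":0}
  ]
}}

```text
time: 8.65
eef_pos: [0.4844, -0.0491, 0.0354]
tcp_rot: [0.302, 0.953, 0.0, 0.0]
contact_force: [0.9, 0.2, -0.3]
opening: 0.003
finger_force: 0.2
```

```bash
python3 - <<'E'
from m import *
s=get_state();print(s['eef_pos'],s['qpos'],s['contact_force'],s['wrist_torque'])
Rt=R.from_quat(s['tcp_rot']).as_matrix();print(np.degrees(np.arctan2(Rt[1,0],Rt[0,0])))
k=Rt.T@(s['eef_pos']-np.array([.510,-.0853,0]));print('rel',k*1000)
c=cam('scene');cv2.imwrite('pics/s4.png',cv2.resize(c['color'][170:310,180:320,::-1],None,fx=2.5,fy=2.5))
w=cam('wrist');a=cv2.resize(c['color'][170:310,180:320,::-1],(420,420));b=cv2.resize(w['color'][90:,60:440,::-1],None,fx=.99,fy=1)[:330]
o=np.zeros((420,420+b.shape[1],3),np.uint8);o[:,:420]=a;o[:b.shape[0],420:]=b;cv2.imwrite('pics/c4.png',o)
E
```

```text
[ 0.4844 -0.0491  0.0354] [-0.3098  0.1183  2.1544  0.0001  0.8683 -1.2676] [ 0.8844  0.18   -0.2579] [ 0.0628 -0.0795 -0.015 ]
144.87783374771223
rel [ 41.7611  14.8897 -35.4412]
```

View pics/c4.png

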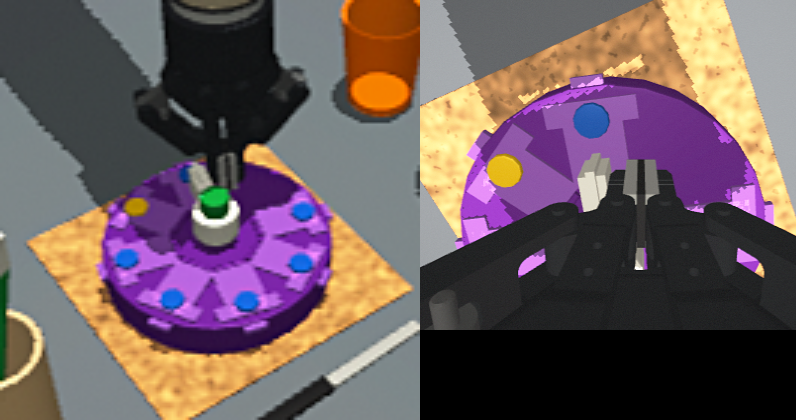

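The pointer (white, at about (590,180) in the right-hand crop) is being pushed, with the finger flat against its clockwise side. I continue round the arc, then measure.

Call:
{"op": "step_arm", "data": {
  "commands": [
    {"gripper":1,"x":1.2,"y":-3.7,"z":0,"spin":-5},
    {"gripper":1,"x":1.2,"y":-3.7,"z":0,"spin":-5},
    {"gripper":1,"x":1.2,"y":-3.7,"z":0,"spin":-5},
    {"gripper":1,"x":1.2,"y":-3.7,"z":0,"spin":-5},
    {"gripper":1,"x":1.2,"y":-3.7,"z":0,"spin":-5},
    {"gripper":1,"x":1.2,"y":-3.7,"z":0,"spin":-5},
    {"gripper":1,"x":0.5,"y":-1.5,"z":0,"spin":-2},
    {"gripper":1,"x":0.5,"y":-1.5,"z":0,"spin":-2},
    {"gripper":1,"x":0,"y":0,"z":0,"spin":0},
    {"gripper":1,"x":0,"y":0,"z":0,"spin":0}
  ]
}}

```text
time: 9.75
eef_pos: [0.468, -0.0694, 0.0353]
tcp_rot: [0.009, 1.0, 0.0, -0.0]
contact_force: [0.9, 1.0, 0.5]
opening: 0.001
finger_force: 0.4
```

```bash
cat > p.py <<'E'
from m import *
def ptr(n='wrist',ctr=np.array([.5095,-.085]),save=None):
    s=get_state();c=cam(n)
    Rt=R.from_quat(s['tcp_rot']).as_matrix();print(s['time'],s['eef_pos'],'heading',np.degrees(np.arctan2(Rt[1,0],Rt[0,0]))%360,'rel',Rt.T@(s['eef_pos']-[*ctr,0])*1000,s['contact_force'])
    h=cv2.cvtColor(c['color'],cv2.COLOR_RGB2HSV);m=cv2.inRange(h,(0,0,90),(179,70,255))
    V,U=np.nonzero(m);Z=c['z_map'][V,U]
    X=(c['M'][:3,:3]@(Z*np.array([(U-c['cx'])/c['fx'],-(V-c['cy'])/c['fy'],-np.ones(len(U))]))).T+c['M'][:3,3]
    d=X[:,:2]-ctr;r=np.hypot(*d.T);q=(Rt.T@(X-s['eef_pos']).T).T
    k=(abs(X[:,2]-.063)<.004)&(r>.02)&(r<.058)&~((abs(q[:,0])<.014)&(abs(q[:,1])<.0095))
    a=np.degrees(np.arctan2(d[k,1],d[k,0]))%360;w=X[k,:2]
    ys=[ray(c,*ce,.038)[:2] for ce,_ in blobs(c,(22,170,80),(32,255,255),(0,0,560,420),20) if np.hypot(*(ray(c,*ce,.038)[:2]-ctr)-0)<.08]
    for y in ys: print('yel',y,np.hypot(*(y-ctr)),np.degrees(np.arctan2(*(y-ctr)[::-1]))%360)
    if k.sum()>5:
        f=cv2.fitLine(w.astype(np.float32),cv2.DIST_L2,0,.001,.001).ravel()
        print('ptr n',k.sum(),'median ang',np.median(a),'line',np.degrees(np.arctan2(f[1],f[0]))%180,'rmax',r[k].max(),'rmed',np.median(r[k]))
        e=r[k]>.04
        if e.sum()>5:print('outer ang',np.median(a[e]),np.percentile(a[e],[3,97]),e.sum())
    if save:cv2.imwrite(save,c['color'][:,:,::-1])
E
python3 -c "
from p import *
ptr('wrist');ptr('top');ptr('scene')"
```

```text
9.75 [ 0.468  -0.0694  0.0353] heading 178.97305458803388 rel [ 41.7402  14.8367 -35.2595] [0.9371 1.0442 0.5161]
yel [ 0.4437 -0.1054] 0.06891526381114405 197.22917460433078
ptr n 908 median ang 186.60819604280988 line 167.55217 rmax 0.05380767958330087 rmed 0.045449344212233095
outer ang 185.9400016503015 [179.4288 193.4025] 760
9.8 [ 0.468  -0.0694  0.0352] heading 178.99346077563135 rel [ 41.7601  14.8537 -35.2324] [-0.661   1.7572  0.6243]
9.85 [ 0.468  -0.0694  0.0352] heading 179.01286454233252 rel [ 41.7658  14.87   -35.2302] [ 0.9877  0.6925 -0.3856]
yel [ 0.4474 -0.1081] 0.0662727177424981 200.3849070929587
ptr n 54 median ang 189.09540537127256 line 3.1061876 rmax 0.05008095458625557 rmed 0.03520009561903355
outer ang 188.496739090814 [179.8847 194.3098] 17
```

The pointer is at about 186.4° and yellow at 197.2°, so about 10° remains. I move 9° slowly.

Call:
{"op": "step_arm", "data": {
  "commands": [
    {"gripper":1,"x":0.5,"y":-1.5,"z":0,"spin":-2},
    {"gripper":1,"x":0.5,"y":-1.5,"z":0,"spin":-2},
    {"gripper":1,"x":0.5,"y":-1.5,"z":0,"spin":-2},
    {"gripper":1,"x":0.5,"y":-1.5,"z":0,"spin":-2},
    {"gripper":1,"x":0.2,"y":-0.7,"z":0,"spin":-1},
    {"gripper":1,"x":0,"y":0,"z":0,"spin":0},
    {"gripper":1,"x":0,"y":0,"z":0,"spin":0},
    {"gripper":1,"x":0,"y":0,"z":0,"spin":0},
    {"gripper":1,"x":0,"y":0,"z":0,"spin":0},
    {"gripper":1,"x":0,"y":0,"z":0,"spin":0}
  ]
}}

```text
time: 10.9
eef_pos: [0.466, -0.0762, 0.0352]
tcp_rot: [-0.07, 0.998, 0.0, -0.0]
contact_force: [-0.7, 2.6, 0.9]
opening: -0.004
finger_force: 0.7
```

```bash
python3 -c "
from p import *
ptr('wrist',save='pics/w5.png');ptr('scene')"
```

```text
10.9 [ 0.466  -0.0762  0.0352] heading 188.04908884502606 rel [ 41.8461  14.7767 -35.1811] [-0.7237  2.5724  0.8949]
yel [ 0.4436 -0.1056] 0.06900037181768816 197.37783416486297
ptr n 900 median ang 195.59134493899114 line 176.97649 rmax 0.053930716125380085 rmed 0.04566522140243533
outer ang 194.94030341150108 [188.4554 202.5025] 752
10.95 [ 0.466  -0.0762  0.0352] heading 188.0509710979873 rel [ 41.8253  14.7638 -35.202 ] [0.2549 0.8378 0.6391]
yel [ 0.4474 -0.1081] 0.0662727177424981 200.3849070929587
ptr n 58 median ang 198.85464233262138 line 8.473912 rmax 0.05040961476921316 rmed 0.03507525092812322
outer ang 198.1449236697786 [189.4166 205.007 ] 19
```

View pics/w5.png

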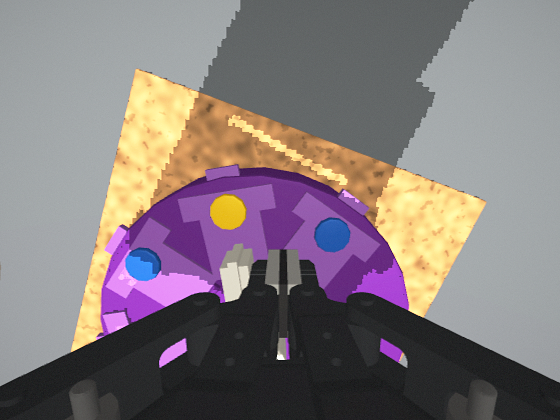

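The pointer end at about (237,262) aims almost at the yellow dot (228,212), short by about 1.8°. I add 2°, back away sideways, and rise.

Call:
{"op": "step_arm", "data": {
  "commands": [
    {"gripper":1,"x":0.2,"y":-0.7,"z":0,"spin":-1},
    {"gripper":1,"x":0.2,"y":-0.7,"z":0,"spin":-1},
    {"gripper":1,"x":0,"y":0,"z":0,"spin":0},
    {"gripper":1,"x":0,"y":0,"z":0,"spin":0},
    {"gripper":1,"x":0,"y":3,"z":0,"spin":0},
    {"gripper":1,"x":0,"y":5,"z":0,"spin":0},
    {"gripper":1,"x":0,"y":5,"z":0,"spin":0},
    {"gripper":1,"x":0,"y":0,"z":-10,"spin":0},
    {"gripper":1,"x":0,"y":0,"z":-20,"spin":0},
    {"gripper":1,"x":0,"y":0,"z":-20,"spin":0}
  ]
}}

```text
time: 12.0
eef_pos: [0.4635, -0.0648, 0.0861]
tcp_rot: [-0.088, 0.996, 0.0, -0.0]
contact_force: [0.1, -0.3, -0.1]
opening: 0.001
finger_force: 0.0
```

Call:
{"op": "step_arm", "data": {
  "commands": [
    {"gripper":1,"x":0,"y":5,"z":-20,"spin":0},
    {"gripper":1,"x":10,"y":20,"z":-20,"spin":0},
    {"gripper":1,"x":0,"y":30,"z":-20,"spin":0},
    {"gripper":1,"x":0,"y":30,"z":-20,"spin":0},
    {"gripper":1,"x":0,"y":30,"z":0,"spin":0},
    {"gripper":1,"x":0,"y":30,"z":0,"spin":0},
    {"gripper":1,"x":0,"y":0,"z":0,"spin":0},
    {"gripper":1,"x":0,"y":0,"z":0,"spin":0},
    {"gripper":1,"x":0,"y":0,"z":0,"spin":0},
    {"gripper":1,"x":0,"y":0,"z":0,"spin":0}
  ]
}}

```text
time: 13.0
eef_pos: [0.4287, 0.0752, 0.1653]
tcp_rot: [-0.087, 0.996, -0.0, 0.0]
contact_force: [-0.4, 1.0, -0.2]
opening: 0.005
finger_force: 0.0
```

```bash
python3 -c "
from p import *
ptr('top',np.array([.511,-.0858]),save='pics/t6.png');ptr('scene',np.array([.5124,-.0875]));ptr('wrist',save='pics/w6.png')"
```

```text
13.0 [0.4287 0.0752 0.1653] heading 189.97524359656168 rel [  53.1633  172.7998 -165.3363] [-0.4405  0.9762 -0.2409]
yel [ 0.4457 -0.1066] 0.06858107861198826 197.66781879533306
ptr n 79 median ang 195.30381483116213 line 16.777111 rmax 0.05229619088657596 rmed 0.0356338685242532
outer ang 195.32122106396702 [188.9732 203.8349] 30
13.05 [0.4287 0.0752 0.1652] heading 189.96699052312272 rel [  54.3065  174.7259 -165.2713] [-0.4362  0.5069  0.0036]
yel [ 0.4471 -0.1076] 0.06832476566853048 197.12621912127472
ptr n 60 median ang 195.58532555534276 line 17.22246 rmax 0.05165681891500668 rmed 0.035999997288973414
outer ang 195.48551764398064 [187.0267 201.4312] 22
13.1 [0.4287 0.0753 0.1652] heading 189.96797893687167 rel [  51.9152  171.8488 -165.1974] [-0.1245 -0.1816  0.2116]
yel [ 0.4437 -0.1046] 0.06867496627977956 196.56782592826838
ptr n 596 median ang 194.86685890830168 line 16.821344 rmax 0.053580340248389535 rmed 0.03651160195376295
outer ang 195.32446936453226 [189.252  204.5744] 229
```

The pointer reads 195.3 to 196.9° against yellow at 197.2° in all three cameras, so it is within about 2 mm. I go over the button.

Call:
{"op": "step_arm", "data": {
  "commands": [
    {"gripper":1,"x":-8.8,"y":-28.8,"z":0,"spin":0},
    {"gripper":1,"x":-8.8,"y":-28.8,"z":0,"spin":0},
    {"gripper":1,"x":-8.8,"y":-28.8,"z":0,"spin":0},
    {"gripper":1,"x":-8.8,"y":-28.8,"z":0,"spin":0},
    {"gripper":1,"x":-8.8,"y":-28.8,"z":0,"spin":0},
    {"gripper":1,"x":-8.8,"y":-28.8,"z":0,"spin":0},
    {"gripper":1,"x":0,"y":0,"z":0,"spin":0},
    {"gripper":1,"x":0,"y":0,"z":30,"spin":0},
    {"gripper":1,"x":0,"y":0,"z":30,"spin":0},
    {"gripper":1,"x":0,"y":0,"z":20,"spin":0}
  ]
}}

```text
time: 14.15
eef_pos: [0.5091, -0.0843, 0.083]
tcp_rot: [-0.087, 0.996, 0.001, -0.001]
contact_force: [-0.1, 0.3, 0.5]
opening: 0.005
finger_force: 0.0
```

Call:
{"op": "step_arm", "data": {
  "commands": [
    {"gripper":1,"x":0,"y":0,"z":3,"spin":0},
    {"gripper":1,"x":0,"y":0,"z":3,"spin":0},
    {"gripper":1,"x":0,"y":0,"z":3,"spin":0},
    {"gripper":1,"x":0,"y":0,"z":2,"spin":0},
    {"gripper":1,"x":0,"y":0,"z":2,"spin":0},
    {"gripper":1,"x":0,"y":0,"z":2,"spin":0},
    {"gripper":1,"x":0,"y":0,"z":2,"spin":0},
    {"gripper":1,"x":0,"y":0,"z":0,"spin":0},
    {"gripper":1,"x":0,"y":0,"z":0,"spin":0},
    {"gripper":1,"x":0,"y":0,"z":0,"spin":0}
  ]
}}

```text
time: 15.15
eef_pos: [0.5107, -0.0848, 0.0683]
tcp_rot: [-0.088, 0.996, -0.0, 0.0]
contact_force: [0.5, 0.0, -0.8]
opening: 0.006
finger_force: 0.0
```

Nothing touched yet. I step down 1 mm per row.

Call:
{"op": "step_arm", "data": {
  "commands": [
    {"gripper":1,"x":0,"y":0,"z":1,"spin":0},
    {"gripper":1,"x":0,"y":0,"z":1,"spin":0},
    {"gripper":1,"x":0,"y":0,"z":1,"spin":0},
    {"gripper":1,"x":0,"y":0,"z":1,"spin":0},
    {"gripper":1,"x":0,"y":0,"z":0,"spin":0},
    {"gripper":1,"x":0,"y":0,"z":0,"spin":0},
    {"gripper":1,"x":0,"y":0,"z":0,"spin":0},
    {"gripper":1,"x":0,"y":0,"z":0,"spin":0},
    {"gripper":1,"x":0,"y":0,"z":0,"spin":0},
    {"gripper":1,"x":0,"y":0,"z":0,"spin":0}
  ]
}}

```text
time: 16.15
eef_pos: [0.5108, -0.0849, 0.0643]
tcp_rot: [-0.088, 0.996, -0.0, 0.0]
contact_force: [-0.1, 0.9, 3.7]
opening: -0.0
finger_force: 1.6
```

Call:
{"op": "step_arm", "data": {
  "commands": [
    {"gripper":1,"x":0,"y":0,"z":1,"spin":0},
    {"gripper":1,"x":0,"y":0,"z":1,"spin":0},
    {"gripper":1,"x":0,"y":0,"z":1,"spin":0},
    {"gripper":1,"x":0,"y":0,"z":0,"spin":0},
    {"gripper":1,"x":0,"y":0,"z":0,"spin":0},
    {"gripper":1,"x":0,"y":0,"z":0,"spin":0},
    {"gripper":1,"x":0,"y":0,"z":0,"spin":0},
    {"gripper":1,"x":0,"y":0,"z":0,"spin":0},
    {"gripper":1,"x":0,"y":0,"z":0,"spin":0},
    {"gripper":1,"x":0,"y":0,"z":0,"spin":0}
  ]
}}

```text
time: 17.15
eef_pos: [0.5109, -0.0849, 0.0619]
tcp_rot: [-0.088, 0.996, -0.0, 0.0]
contact_force: [-1.3, -0.1, 7.1]
opening: -0.003
finger_force: 3.6
```

Call:
{"op": "step_arm", "data": {
  "commands": [
    {"gripper":1,"x":0,"y":0,"z":1,"spin":0},
    {"gripper":1,"x":0,"y":0,"z":1,"spin":0},
    {"gripper":1,"x":0,"y":0,"z":0,"spin":0},
    {"gripper":1,"x":0,"y":0,"z":0,"spin":0},
    {"gripper":1,"x":0,"y":0,"z":0,"spin":0},
    {"gripper":1,"x":0,"y":0,"z":0,"spin":0},
    {"gripper":1,"x":0,"y":0,"z":0,"spin":0},
    {"gripper":1,"x":0,"y":0,"z":0,"spin":0},
    {"gripper":1,"x":0,"y":0,"z":0,"spin":0},
    {"gripper":1,"x":0,"y":0,"z":0,"spin":0}
  ]
}}

```text
time: 18.15
eef_pos: [0.5111, -0.085, 0.0618]
tcp_rot: [-0.088, 0.996, -0.0, -0.0]
contact_force: [-5.5, 1.8, 17.2]
opening: -0.002
finger_force: 8.3
```

The force rose to 17 N while z stayed at 0.0618, so the button is on its stop. I release it and retreat.

Call:
{"op": "step_arm", "data": {
  "commands": [
    {"gripper":1,"x":0,"y":0,"z":-3,"spin":0},
    {"gripper":1,"x":0,"y":0,"z":-5,"spin":0},
    {"gripper":1,"x":0,"y":0,"z":-10,"spin":0},
    {"gripper":1,"x":0,"y":0,"z":-20,"spin":0},
    {"gripper":1,"x":0,"y":0,"z":-30,"spin":0},
    {"gripper":1,"x":0,"y":0,"z":-30,"spin":0},
    {"gripper":1,"x":0,"y":30,"z":-10,"spin":0},
    {"gripper":1,"x":9,"y":30,"z":0,"spin":0},
    {"gripper":1,"x":9,"y":30,"z":0,"spin":0},
    {"gripper":1,"x":9,"y":30,"z":0,"spin":0}
  ]
}}

```text
time: 19.15
eef_pos: [0.462, 0.0296, 0.1669]
tcp_rot: [-0.087, 0.996, 0.0, -0.0]
contact_force: [0.5, 0.5, 0.1]
opening: 0.0
finger_force: 0.0
```

Call:
{"op": "step_arm", "data": {
  "commands": [
    {"gripper":1,"x":9,"y":30,"z":0,"spin":0},
    {"gripper":1,"x":9,"y":30,"z":0,"spin":0},
    {"gripper":1,"x":0,"y":0,"z":0,"spin":0},
    {"gripper":1,"x":0,"y":0,"z":0,"spin":0},
    {"gripper":1,"x":0,"y":0,"z":0,"spin":0},
    {"gripper":1,"x":0,"y":0,"z":0,"spin":0},
    {"gripper":1,"x":0,"y":0,"z":0,"spin":0},
    {"gripper":1,"x":0,"y":0,"z":0,"spin":0},
    {"gripper":1,"x":0,"y":0,"z":0,"spin":0},
    {"gripper":1,"x":0,"y":0,"z":0,"spin":0}
  ]
}}

```text
time: 20.15
eef_pos: [0.4349, 0.0844, 0.1672]
tcp_rot: [-0.087, 0.996, -0.0, -0.0]
contact_force: [0.6, -0.5, -0.2]
opening: -0.0
finger_force: 0.0
```

```bash
python3 -c "
from p import *
ptr('top',np.array([.511,-.0858]),save='pics/t7.png');ptr('scene',np.array([.5124,-.0875]));ptr('wrist')
for n,roi in(('top',(275,175,365,265)),('scene',(205,215,300,295))):
    c=cam(n)
    for ce,a in blobs(c,(45,100,40),(85,255,255),roi,20):print('button',n,a,dep(c,*ce))
a=cv2.imread('pics/top0.png');b=cv2.imread('pics/t7.png')
d=(cv2.absdiff(a,b).max(2)>60)
for nm,(u0,v0,u1,v1) in dict(cup=(212,155,255,197),stand=(385,198,432,238),file=(290,152,360,173)).items():print(nm,'changed px',d[v0:v1,u0:u1].sum())
"
```

```text
20.15 [0.4349 0.0844 0.1672] heading 190.03604839224275 rel [  45.2739  180.8302 -167.183 ] [ 0.5885 -0.5249 -0.2334]
yel [ 0.4458 -0.1064] 0.06837670337122564 197.57229878514426
ptr n 77 median ang 195.50508153793749 line 17.578844 rmax 0.05234957261646496 rmed 0.035550286003538836
outer ang 196.13789902654423 [189.0219 203.4762] 27
20.2 [0.4349 0.0844 0.1672] heading 190.04221638698715 rel [  46.3091  182.8136 -167.1944] [ 0.195  -0.1455  0.8866]
yel [ 0.4471 -0.1076] 0.06832476566853048 197.12621912127472
ptr n 65 median ang 196.6105439180393 line 18.6568 rmax 0.05322640665752869 rmed 0.03494430993599691
outer ang 196.86666843096512 [186.6044 203.7404] 23
20.25 [0.4349 0.0845 0.1672] heading 190.04692427740432 rel [  43.925   179.8926 -167.1829] [ 0.2467 -0.0836 -0.0399]
yel [ 0.4436 -0.1044] 0.06867004672605793 196.44838734846763
ptr n 594 median ang 194.9344516207791 line 16.997768 rmax 0.053434798179109705 rmed 0.03641067624432827
outer ang 195.31346902435052 [189.2425 204.5306] 228
button top 68 [ 0.5101 -0.0852  0.0769]
button scene 83 [ 0.5148 -0.0903  0.0763]
cup changed px 0
stand changed px 0
file changed px 0
```

The pointer is still on the yellow dot, the button is back up at z 0.077, and the cup, stand and file have not moved. I hand the job in.

```bash
python3 -c "
from plant import *
print(sign_off())"
```

```text
the job is handed in; nothing more can be done
None
```

The job is handed in at about 20 s: the pointer was pushed to within about 2 mm of the yellow dot, the green button was then pressed to its stop and sprang back up, and the cup, stand and nail file show no change in the top view; no verdict was returned.

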